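# Lay the tall carton down in the parts case and shut the lid

### The job

The orange carton stands on end in the open parts case and sticks up above the rim, so the lid cannot shut. Tip it over so that it lies flat in the case, then swing the blue lid down until it rests fully closed on the rim. Keep the little jar upright and all the other contents in the case, and leave the things lying on the bench alone.

Things in the scene. Friction and masses are not known exactly. Their poses are not given: they have to be found in the camera images.
- case: Open grey plastic parts case, fixed on a 3 mm green cutting mat. Outside 160 mm along its x (depth), 250 mm along its y (width), 65 mm high; walls and floor 4 mm. Origin: centre of its underside, z up. A divider along y (x = -14 to -10 mm, top at z = 35 mm) makes a front lane (inside from x = -76 mm) and a rear lane (to x = 76 mm). The lid is hinged on the +x rim, the side away from the robot.
- lid (a joint): Angle of the lid: 0 = closed flat on the rim, 1.57 = upright, limit 1.9 = leaning back. It starts open (1.45 to 1.75). The hinge is stiff: the lid stays at whatever angle it is left and must be pushed the whole way down; this takes less than 2 N at its free edge.
- lid_hinge (a point): Middle of the hinge line, which is parallel to the case's y; 80 mm along the case's +x from its centre and 65.5 mm above its underside.
- lid_edge (a point): Middle of the lid's free edge, on its outer face (on top when closed). The lid is a flat blue plate, 160 mm from hinge to free edge, 250 mm wide, 6 mm thick: inner face in the hinge plane, outer face 6 mm beyond. A 60 mm wide tab at the middle extends 13 mm past the free edge. No handle.
- carton: Tall stiff orange carton with a white band, about 120 g: 46 mm along its x, 36 mm along its y, 100 mm tall. Origin at the centre of the end it stands on, z up; axes within a few degrees of the case's. It stands in the front lane near the +y or -y end (varies), with free floor to lie on between it and the jar. Pushed near its top along y towards the jar, it tips over and falls flat.
- carton_mid (a point): Centre of the orange carton's volume, 50 mm from either end.
- jar: Small closed brass-coloured jar with a black cap, 40 mm across, 45 mm high, standing in the front lane at the end opposite the carton. Origin at the centre of its underside, z up. It must stay upright.
- tin: Round aluminium tin, 60 mm across, 38 mm high, standing in the rear lane. Origin at the centre of its underside.
- pack1: White pack with a grey band, 60 x 46 x 36 mm high, in the rear lane. Origin at the centre of its underside.
- pack2: Yellow pack with a grey band, 60 x 46 x 36 mm high, in the rear lane. Origin at the centre of its underside.
- pliers: Yellow-handled pliers, about 150 mm long, lying on the bench to the robot's right; a bystander.
- driver: Screwdriver lying on the bench to the robot's left; a bystander.
- whitebox: White cardboard box, 80 x 120 x 50 mm high, on the bench to the right; a bystander. Origin at the centre of its underside.
- phone: Black telephone, 150 x 72 x 9 mm, lying on the bench to the left; a bystander. Origin at the centre of its underside.
Mind the look-alikes: they are no part of the job. Several things have the shape of the pack2; the one meant has the colours described above.

How it is judged:
By the outcome, as a careful person would: the job done as asked, in the order asked, and still so for the second after the job is handed in, with the robot touching nothing.
It also fails if it takes over 48 s, if anything falls off the work surface, if the arm or the gripper's body presses on something with over 40 N, if the wrist force passes 120 N, or if a joint passes its speed limit or range.

### The arm

A 7-joint arm with a two-finger parallel gripper is mounted at the origin on the work surface. World frame = base frame: x ahead of the robot, y to its left, z up, the work surface at z = 0. Lengths are in mm, angles in rad, forces in N, time in s.
With the tool pointing down it reaches from about 350 to 900 mm from the base axis. Payload 19.9 kg.
Tool frame: the origin (TCP) lies at the very end of the fingers, on their centre line; the grasp point (between the pads) lies behind it (r.tcp_to_grasp is the z of the grasp point in the tool frame, in mm); z points along the fingers, y is the direction in which the jaws open and shut (so a half turn about z gives the same grasp; the last joint's range is limited). The gripper opens to 85 mm and grips with 20 to 120 N. Pads are 22 mm wide; open, the fingers measure 114 mm over their backs; the gripper's body (76 mm by 85 mm) begins 54 mm behind the grasp point. The pads swing forward as they close: fully open they stand 13 mm farther back than shut.
Start: joints at [-1.304, 0.417, -0.01, 1.614, 0.005, 1.111, -0.053], TCP at [189.937, 595.42, 231.26] pointing down, gripper open.
Joint ranges: [-2.81, 2.81], [-0.39, 2.02], [-1.27, 1.25], [0.06, 2.57], [-1.19, 4.33], [0.19, 2], [-2.82, 2.82]. Speed limits (rad/s): [1.89, 1.89, 2.39, 2.39, 3.01, 3.01, 3.01].

### API

Orientations are given as a unit quaternion [w, x, y, z].
In Python, from station import r, optics gives the robot as it stands. The module is installed in compiled form; this text tells all that it offers.
- The arm moves only by the tool send_rows, never from a script. Its argument "steps" is a list of rows, each an object with "linear": the shift along the tool's x, y, z in mm, a list of three; "delta_rot": the turn, a rotation vector about the tool's x, y, z in rad, a list of three; "fingers": the finger opening in mm, from 0 to 85.4. In form: [{"linear": [tx, ty, tz], "delta_rot": [rx, ry, rz], "fingers": fingers}, ...]. A call has 1 to 8 rows; each row shifts and turns the commanded pose from where the row before left it, along the tool's axes as they then stand; what a row does not reach is not made up. A row lasts 1/12 s, in which the tool goes at most 41.7 mm and 7.16 degrees, less where a joint would pass 70% of its speed; a pose out of reach is approached as far as the arm can. A call with a gripper value outside its range is refused whole. The fingers move at their own pace and stop on an object; "newtons" is the grip in N (left out, the last holds). Time passes only in rows, so rows that do not move let the fingers close. It gives the time, the measured TCP pose, the force and the opening at its end, in the units of the state.
- r.state(): the state, without advancing time (a new reading comes with each control period).
- optics.grab_frame(name): name is "scene" or "top" or "wrist"; returns the picture (480x640x3 uint8, red, green, blue); there is no depth.
- optics.camera_params(name): a dict with "vertical_fov" (degrees; the focal length in pixels is half the picture's height over the tangent of half this angle, whatever the lens; pixels are square), "cx", "cy" (the principal point, pixels), "rvec" (rotation vector, rad) and "tvec" (3), from world to camera coordinates, as OpenCV has them; the wrist camera has in their place "mount" (4x4, takes a point from camera to tool coordinates, whose origin is the TCP and whose axes are the flange's). Camera axes: x right, y down, z forward; pixel columns grow to the right and rows downward; lengths in mm; the calibration is good to about 2 mm. A picture is of the moment at which its call begins: read the wrist's pose just before it. camera_params takes no time and is no camera call.
- r.finish_job(): hands the job in, once; it reports no verdict.
The state is a dict: "t": time; "joints": joint angles; "joint_vel": joint speeds; "joint_torque": joint torques, N m; "eef_pos": TCP position; "tool_rot": TCP orientation; "ft_force": force on the tool from outside, world axes, zero at the start; "torque": the same for the moment, N m; "gripper_width": finger opening in mm.
Only numpy, scipy, OpenCV 4.12 (cv2) and the standard library are available. Lean on these libraries where they do the work, as an engineer would, in place of code of your own. Each camera call takes 0.05 s, during which the arm holds its last target.

## Working session

There is one attempt and no reset: what is moved stays moved. The work goes in short steps, Python scripts to look and compute and a tool call to move; the robot and the scene stay as the last step left them, time stands still between calls to the robot, and variables do not carry over. Pictures are saved under pics/ and viewed, and the job is handed in when it is done.

Besides the shell and the picture viewer there is one more tool, called by a JSON object that holds its "method" and its "body", one argument or row to a line. send_rows: Moves the arm, as the interface text tells. Its arguments: {"type":"object","properties":{"steps":{"type":"array"},"newtons":{"type":"number"}},"required":["steps"]}

```bash
mkdir -p pics
cat > h.py <<'E'
import numpy as np,cv2,json
from station import r,optics
def save(n,f):
    im=optics.grab_frame(n); cv2.imwrite('pics/'+f,im[:,:,::-1]); return im
def cam(n):
    p=optics.camera_params(n); f=240/np.tan(np.radians(p['vertical_fov'])/2)
    K=np.array([[f,0,p['cx']],[0,f,p['cy']],[0,0,1]]); R=cv2.Rodrigues(np.array(p['rvec'],float))[0]; t=np.array(p['tvec'],float).ravel()
    return K,R,t
def ray(c,px):
    K,R,t=c; d=R.T@np.linalg.inv(K)@np.array([px[0],px[1],1.]); o=-R.T@t; return o,d/np.linalg.norm(d)
def onz(c,px,z):
    o,d=ray(c,px); return o+d*(z-o[2])/d[2]
def tri(rs):
    A=np.zeros((3,3));b=np.zeros(3)
    for o,d in rs:
        P=np.eye(3)-np.outer(d,d);A+=P;b+=P@o
    x=np.linalg.solve(A,b); return x,[np.linalg.norm(np.cross(x-o,d)) for o,d in rs]
def proj(c,X):
    K,R,t=c; q=K@(R@np.asarray(X,float)+t); return q[:2]/q[2]
E
python3 - <<'E'
from h import *
for n in('scene','top'):
    save(n,n+'0.png'); print(n,optics.camera_params(n))
print(optics.camera_params('wrist'))
print(r.state(),r.tcp_to_grasp)
E
```

```text
scene {'vertical_fov': 52.890972400993164, 'cx': 311.1448659642287, 'cy': 228.39371729902788, 'rvec': array([ 0.82041107,  2.5877459 , -1.05430507]), 'tvec': array([ 402.79611727, -178.80425166, 1442.11691172])}
top {'vertical_fov': 53.021815329651055, 'cx': 309.52612523879645, 'cy': 238.59113415282323, 'rvec': array([ 2.1929686 , -2.18343871,  0.09790811]), 'tvec': array([   8.69780668,  521.07011117, 1194.11558331])}
{'vertical_fov': 61.76196758672153, 'cx': 321.6815993119807, 'cy': 243.7212255141949, 'mount': array([[-1.31622118e-04, -9.47571594e-01, -3.19543513e-01,
         8.34148543e+01],
       [ 9.99999902e-01,  1.02379672e-05, -4.42266251e-04,
        -7.40807714e-01],
       [ 4.22350412e-04, -3.19543540e-01,  9.47571500e-01,
        -1.43093463e+02],
       [ 0.00000000e+00,  0.00000000e+00,  0.00000000e+00,
         1.00000000e+00]])}
{'t': 0.1, 'joints': array([-1.30349245,  0.41789432, -0.0102775 ,  1.61409528,  0.00470472,
        1.11069542, -0.05300305]), 'joint_vel': array([ 0.00104982, -0.00271629, -0.00104905, -0.00045736,  0.00031471,
       -0.00223312,  0.00169797]), 'joint_torque': array([ 2.08956350e-03, -8.65832090e+01,  6.80438094e-01, -4.35642672e+01,
        1.91483373e-02,  4.87762416e-03, -4.85453256e-05]), 'eef_pos': array([189.88175779, 595.14129901, 230.74326494]), 'tool_rot': array([-3.30416191e-05,  1.53797237e-01,  9.88102284e-01, -5.33624278e-04]), 'ft_force': array([ 0.06459908,  0.19619872, -0.23063849]), 'torque': array([-0.06137405,  0.02169819,  0.00843482]), 'gripper_width': 85.37305815235806} -18.700000000000003
```

View pics/scene0.png

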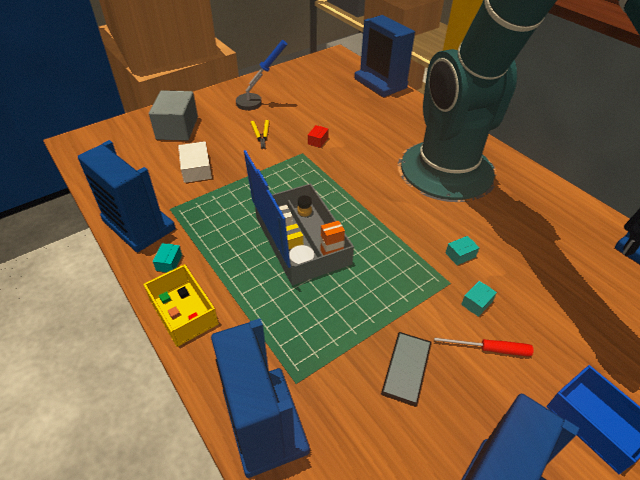

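View pics/top0.png

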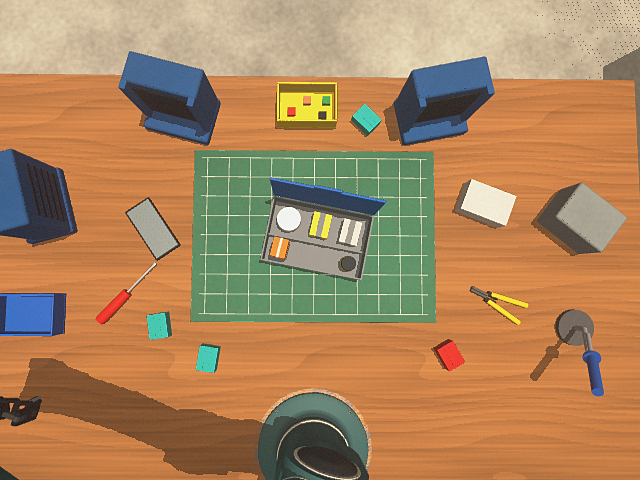

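The scene view shows the case at about (305,235), the orange carton at (333,237), the jar at (305,205) and the lid at (265,205). In the top view the carton is at (280,247), the jar at (347,264), the tin at (288,218), yellow pack2 at (321,224) and white pack1 at (350,232). The carton is at the case's +y end. I'll zoom in to measure.

Run:
```python
import cv2
a=cv2.imread('pics/top0.png')[165:290,245:395]; cv2.imwrite('pics/topz.png',cv2.resize(a,None,fx=5,fy=4.75 and 5,interpolation=cv2.INTER_CUBIC)[:600])
a=cv2.imread('pics/scene0.png')[145:290,235:365]; cv2.imwrite('pics/scz.png',cv2.resize(a,None,fx=4,fy=4,interpolation=cv2.INTER_CUBIC))
```

```text
(no output)
```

View pics/topz.png

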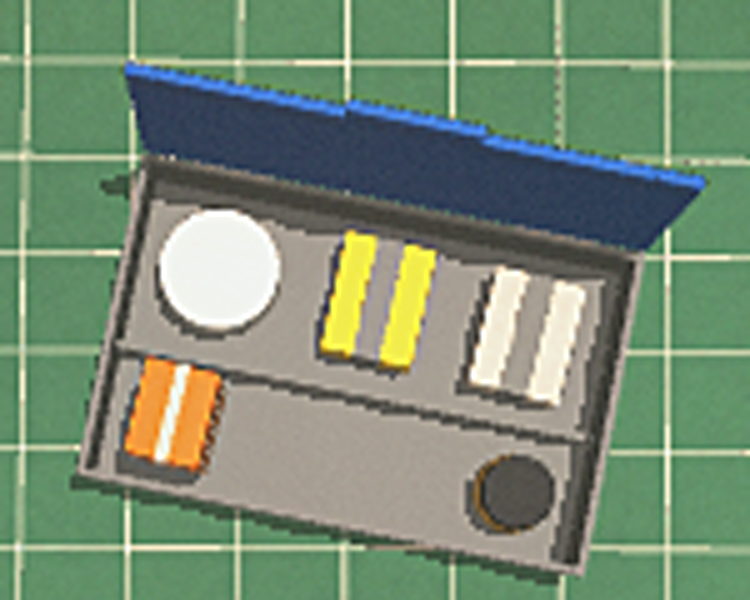

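View pics/scz.png

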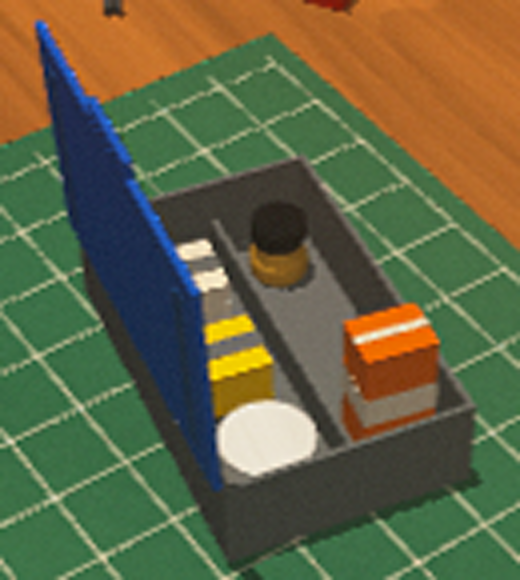

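```bash
cat > m.py <<'E'
from h import *
T=cam('top');S=cam('scene')
t=lambda u,v:((u+.5)/5-.5+245,(v+.5)/5-.5+165)
s=lambda u,v:((u+.5)/4-.5+235,(v+.5)/4-.5+145)
print('FL tri',tri([ray(T,t(78,471)),ray(S,s(472,407))]),'FR',tri([ray(T,t(583,574)),ray(S,s(299,158))]))
C=[onz(T,t(*p),68) for p in((78,471),(583,574),(642,250),(148,155))]
for c in C: print(c.round(1))
print([np.linalg.norm(C[i]-C[(i+1)%4]).round(1) for i in range(4)])
c=np.mean(C,0); ax=(C[0]-C[1])+(C[3]-C[2]); print('case',c,'yaw',np.arctan2(-ax[0],ax[1]))
ct=np.mean([t(*p) for p in((145,357),(225,372),(203,472),(125,458))],0);cs=np.mean([s(*p) for p in((345,322),(413,305),(438,345),(365,362))],0)
print('carton top',tri([ray(T,ct),ray(S,cs)]),onz(T,ct,107))
print('corners',[onz(T,t(*p),107).round(1) for p in((145,357),(225,372),(203,472),(125,458))])
print('jar cap',tri([ray(T,t(518,492)),ray(S,s(279,224))]),onz(T,t(517,492),52))
print('tab edge',tri([ray(T,t(415,112)),ray(S,s(110,132))]))
print('lid +y corner', tri([ray(T,t(127,66)),ray(S,s(195,290))]),'-y',tri([ray(T,t(704,183)),ray(S,s(40,24))]))
E
python3 m.py
```

```text
FL tri (array([467.27520781, 130.79116269,  68.68221468]), [np.float64(0.7353077713913614), np.float64(0.7353077713913092)]) FR (array([ 419.02751841, -113.52236208,   65.58116508]), [np.float64(0.27129360048871304), np.float64(0.27129360048880397)])
[467.9 130.4  68. ]
[ 419.3 -113.4   68. ]
[ 576.7 -142.9   68. ]
[622.   98.1  68. ]
[np.float64(248.6), np.float64(160.2), np.float64(245.2), np.float64(157.5)]
case [521.46075986  -6.95613866  68.        ] yaw -0.19135758085441779
carton top (array([492.49962371,  82.74069511, 104.91834182]), [np.float64(0.7866607198568967), np.float64(0.7866607198568799)]) [492.9857726  82.1362155 107.       ]
corners [array([520. ,  96.2, 107. ]), array([513.1,  58.7, 107. ]), array([466.3,  68.6, 107. ]), array([472.7, 105. , 107. ])]
jar cap (array([457.99415852, -82.9580502 ,  49.32892522]), [np.float64(1.4371565156740649), np.float64(1.4371565156741026)]) [459.04932825 -83.11659286  52.        ]
tab edge (array([609.61975545, -21.92773401, 241.48908427]), [np.float64(2.583459978956658), np.float64(2.5834599789567143)])
lid +y corner (array([631.64072496,  97.87487425, 230.64040836]), [np.float64(1.1545167250978277), np.float64(1.1545167250980812)]) -y (array([ 583.34429895, -145.01471599,  226.97799982]), [np.float64(1.9090446507898664), np.float64(1.9090446507899757)])
```

Case centre is about (522,-7) with a yaw of about -0.195 rad. In case coordinates the carton is at (-46,82) and the jar at (-47,-87). Measured heights agree with the given ones: rim 66–69 mm, carton top 105 mm.

Orange things that could be taken for the carton, by top-view pixel:
- The carton in the case (280,247), with its white band.
- The orange cube in the yellow tray (307,101).
- The red block (450,355).

The zoomed crop shows the one in the case is tall with a white band, so I choose that one. First I'll turn the tool to the case's axes (tool x = case -x, tool y = case +y) and move over.

{"method": "send_rows", "body": {
  "steps": [
    {"linear": [0,0,0],"delta_rot": [0,0,-0.113],"fingers": 0},
    {"linear": [-25,-25,0],"delta_rot": [0,0,0],"fingers": 0},
    {"linear": [-25,-25,0],"delta_rot": [0,0,0],"fingers": 0},
    {"linear": [-25,-25,0],"delta_rot": [0,0,0],"fingers": 0},
    {"linear": [-25,-25,0],"delta_rot": [0,0,0],"fingers": 0},
    {"linear": [-25,-25,0],"delta_rot": [0,0,0],"fingers": 0},
    {"linear": [-25,-25,0],"delta_rot": [0,0,0],"fingers": 0},
    {"linear": [-25,-25,0],"delta_rot": [0,0,0],"fingers": 0}
  ]
}}

```text
t: 0.77
eef_pos: [328.1, 388.0, 231.1]
tool_rot: [-0.0, 0.098, 0.995, -0.0]
ft_force: [1.6, 0.6, 0.3]
gripper_width: -0.0
```

```bash
cat > st.py <<'E'
from h import *
from scipy.spatial.transform import Rotation as Ro
s=r.state();a=-0.195;d=s['eef_pos']-np.array([521.9,-7,3])
q=s['tool_rot'];R=Ro.from_quat([q[1],q[2],q[3],q[0]]).as_matrix()
C=np.array([[np.cos(a),np.sin(a),0],[-np.sin(a),np.cos(a),0],[0,0,1]])
print('t',round(s['t'],2),'case',(C@d).round(1),'F(case)',(C@s['ft_force']).round(2),'w',round(s['gripper_width'],1))
print((C@R).round(3).tolist(), s['joints'].round(2))
E
python3 st.py
```

```text
t 0.77 case [-266.7  350.   228.1] F(case) [1.46 0.87 0.29] w -0.0
[[-1.0, 0.001, -0.0], [0.001, 1.0, -0.0], [0.0, -0.0, -1.0]] [-0.99  0.21  0.07  1.9  -0.02  1.03  0.46]
```

{"method": "send_rows", "body": {
  "steps": [
    {"linear": [-27.5,-27.5,0],"delta_rot": [0,0,0],"fingers": 0},
    {"linear": [-27.5,-27.5,0],"delta_rot": [0,0,0],"fingers": 0},
    {"linear": [-27.5,-27.5,0],"delta_rot": [0,0,0],"fingers": 0},
    {"linear": [-27.5,-27.5,0],"delta_rot": [0,0,0],"fingers": 0},
    {"linear": [-27.5,-27.5,0],"delta_rot": [0,0,0],"fingers": 0},
    {"linear": [-27.5,-27.5,0],"delta_rot": [0,0,0],"fingers": 0},
    {"linear": [-27.5,-27.5,0],"delta_rot": [0,0,0],"fingers": 0},
    {"linear": [-27.5,-22.5,0],"delta_rot": [0,0,0],"fingers": 0}
  ]
}}

```text
t: 1.43
eef_pos: [502.1, 133.5, 231.4]
tool_rot: [-0.0, 0.098, 0.995, -0.0]
ft_force: [0.3, 1.5, -0.3]
gripper_width: 0.1
```

```bash
python3 - <<'E'
from h import *
save('wrist','w1.png');save('top','t1.png')
E
python3 st.py
```

```text
t 1.53 case [-44.3 131.8 228.2] F(case) [-0.41  1.29 -0.24] w -0.2
[[-1.0, 0.008, 0.001], [0.008, 1.0, -0.002], [-0.001, -0.002, -1.0]] [-0.56  0.24  0.29  1.88 -0.08  1.04  1.13]
```

View pics/w1.png

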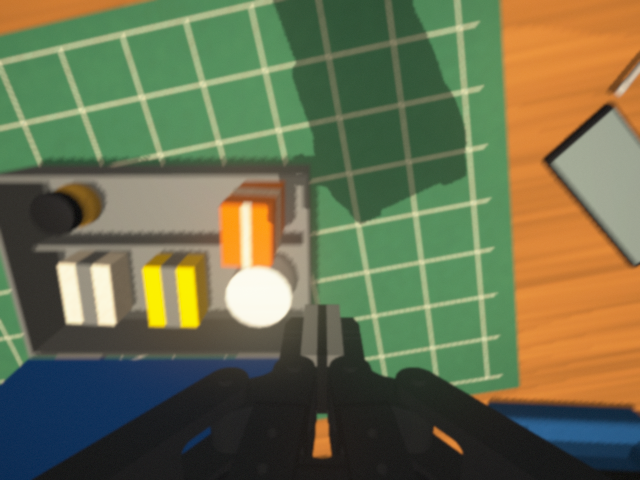

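The wrist view shows the carton top at about (248,233), the fingertip at (321,308), the jar cap at (56,212) and the lid at the bottom left. I'll check the carton's position from this view.

```bash
cat >> h.py <<'E'
from scipy.spatial.transform import Rotation as Ro
def wcam(s):
    p=optics.camera_params('wrist'); f=240/np.tan(np.radians(p['vertical_fov'])/2)
    K=np.array([[f,0,p['cx']],[0,f,p['cy']],[0,0,1]]); q=s['tool_rot'];Rt=Ro.from_quat([q[1],q[2],q[3],q[0]]).as_matrix()
    M=np.array(p['mount']);Rw=Rt@M[:3,:3];o=Rt@M[:3,3]+s['eef_pos'];return K,Rw.T,-Rw.T@o
def tocase(X,a=-0.195):
    d=np.asarray(X)-np.array([521.9,-7,3]);c,s=np.cos(a),np.sin(a);return np.array([c*d[0]+s*d[1],-s*d[0]+c*d[1],d[2]])
E
python3 - <<'E'
from h import *
W=wcam(r.state())
for p in((248,233),(222,200),(275,200),(272,267),(222,264)): print(tocase(onz(W,p,107)).round(1))
T=cam('top')
print('tri',tocase(tri([ray(W,(248,233)),ray(T,(245-.4+174.5/5,165-.4+414.8/5))])[0]))
print('rim FL',tocase(onz(W,(312,172),68)))
E
```

```text
[-45.8  79.6 104. ]
[-69.3  63.5 104. ]
[-69.1  99.4 104. ]
[-20.2  95.1 104. ]
[-22.7  59.4 104. ]
tri [-46.46190666  80.97483137 108.21531433]
rim FL [-81.89768132 123.75597689  65.        ]
```

The views agree within 2 mm. Now lower beside the carton top.

{"method": "send_rows", "body": {
  "steps": [
    {"linear": [1.5,0,25],"delta_rot": [0,0,0],"fingers": 0},
    {"linear": [0,0,25],"delta_rot": [0,0,0],"fingers": 0},
    {"linear": [0,0,25],"delta_rot": [0,0,0],"fingers": 0},
    {"linear": [0,0,25],"delta_rot": [0,0,0],"fingers": 0},
    {"linear": [0,0,25],"delta_rot": [0,0,0],"fingers": 0},
    {"linear": [0,0,16],"delta_rot": [0,0,0],"fingers": 0},
    {"linear": [0,0,0],"delta_rot": [0,0,0],"fingers": 0}
  ]
}}

```text
t: 2.12
eef_pos: [498.1, 136.0, 87.3]
tool_rot: [-0.002, 0.098, 0.995, -0.001]
ft_force: [-0.1, -0.3, -0.6]
gripper_width: 0.2
```

```bash
python3 st.py
```

```text
t 2.12 case [-51.  135.6  84.3] F(case) [-0.05 -0.35 -0.63] w 0.2
[[-1.0, 0.0, -0.004], [0.001, 1.0, -0.003], [0.004, -0.003, -1.0]] [-0.53  0.43  0.25  2.   -0.15  0.73  1.19]
```

{"method": "send_rows", "body": {
  "steps": [
    {"linear": [-4,-8,-3],"delta_rot": [0,0,0],"fingers": 0},
    {"linear": [0,-8,0],"delta_rot": [0,0,0],"fingers": 0},
    {"linear": [0,-5,0],"delta_rot": [0,0,0],"fingers": 0},
    {"linear": [0,-4,0],"delta_rot": [0,0,0],"fingers": 0},
    {"linear": [0,-4,0],"delta_rot": [0,0,0],"fingers": 0},
    {"linear": [0,-4,0],"delta_rot": [0,0,0],"fingers": 0},
    {"linear": [0,-4,0],"delta_rot": [0,0,0],"fingers": 0},
    {"linear": [0,-4,0],"delta_rot": [0,0,0],"fingers": 0}
  ]
}}

```text
t: 2.78
eef_pos: [495.9, 95.0, 93.4]
tool_rot: [0.0, 0.098, 0.995, 0.0]
ft_force: [0.7, 0.4, -0.4]
gripper_width: -0.0
```

```bash
python3 st.py;python3 - <<'E'
from h import *
a=save('wrist','w2.png');b=save('scene','s2.png')
cv2.imwrite('pics/c2.png',np.hstack([a[:,:,::-1][::1,100:500],cv2.resize(b[145:290,235:355,::-1],(397,480))]))
E
```

```text
t 2.78 case [-45.2  95.   90.4] F(case) [ 0.66  0.49 -0.44] w -0.0
[[-1.0, 0.001, 0.0], [0.001, 1.0, 0.0], [-0.0, 0.0, -1.0]] [-0.47  0.4   0.26  2.03 -0.15  0.73  1.26]
```

View pics/c2.png

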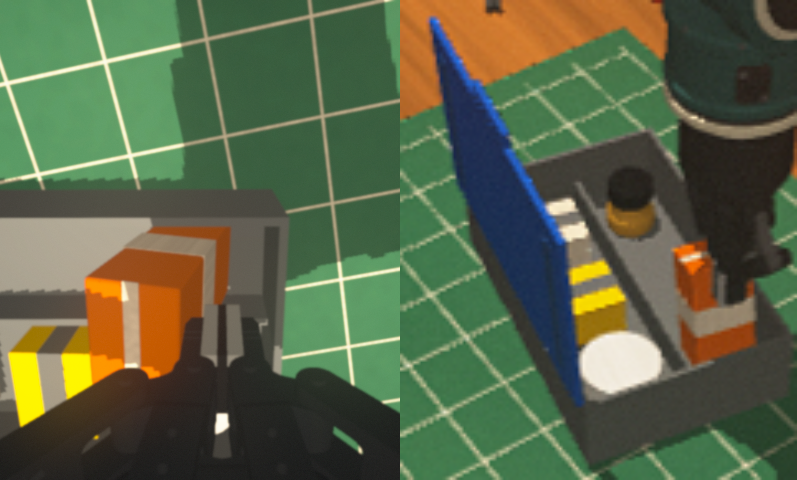

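The carton is tipping properly, with no sliding visible. Keep pushing gently.

{"method": "send_rows", "body": {
  "steps": [
    {"linear": [0,-4,0],"delta_rot": [0,0,0],"fingers": 0},
    {"linear": [0,-4,0],"delta_rot": [0,0,0],"fingers": 0},
    {"linear": [0,-4,0],"delta_rot": [0,0,0],"fingers": 0},
    {"linear": [0,-4,0],"delta_rot": [0,0,0],"fingers": 0},
    {"linear": [0,-4,0],"delta_rot": [0,0,0],"fingers": 0},
    {"linear": [0,-4,0],"delta_rot": [0,0,0],"fingers": 0},
    {"linear": [0,0,0],"delta_rot": [0,0,0],"fingers": 0},
    {"linear": [0,0,0],"delta_rot": [0,0,0],"fingers": 0}
  ]
}}

```text
t: 3.55
eef_pos: [491.3, 71.6, 93.4]
tool_rot: [0.0, 0.098, 0.995, -0.0]
ft_force: [0.8, 1.3, 0.6]
gripper_width: -0.2
```

```bash
python3 st.py;python3 - <<'E'
from h import *
a=save('wrist','w3.png');b=save('scene','s3.png')
cv2.imwrite('pics/c3.png',np.hstack([a[:,:,::-1][::1,100:500],cv2.resize(b[145:290,235:355,::-1],(397,480))]))
E
```

```text
t 3.55 case [-45.2  71.2  90.4] F(case) [0.5  1.39 0.6 ] w -0.2
[[-1.0, 0.001, 0.0], [0.001, 1.0, -0.0], [-0.0, -0.0, -1.0]] [-0.43  0.39  0.27  2.05 -0.15  0.72  1.31]
```

View pics/c3.png

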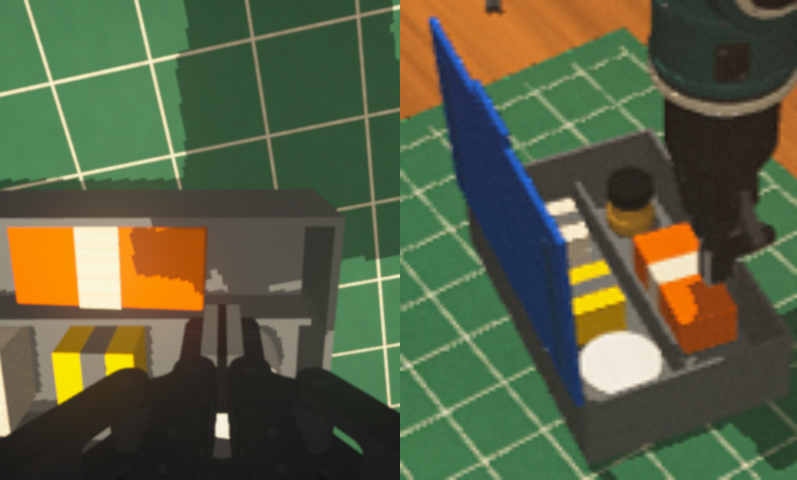

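The carton lies flat in the front lane with its top face in the wrist view at x 108–305, and the jar is still upright. Now up and over the lid.

{"method": "send_rows", "body": {
  "steps": [
    {"linear": [0,0,-25],"delta_rot": [0,0,0],"fingers": 0},
    {"linear": [0,0,-25],"delta_rot": [0,0,0],"fingers": 0},
    {"linear": [0,0,-25],"delta_rot": [0,0,0],"fingers": 0},
    {"linear": [0,0,-25],"delta_rot": [0,0,0],"fingers": 0},
    {"linear": [0,0,-25],"delta_rot": [0,0,0],"fingers": 0},
    {"linear": [0,0,-25],"delta_rot": [0,0,0],"fingers": 0},
    {"linear": [0,0,-25],"delta_rot": [0,0,0],"fingers": 0},
    {"linear": [0,0,-20],"delta_rot": [0,0,0],"fingers": 0}
  ]
}}

```text
t: 4.32
eef_pos: [491.5, 72.0, 290.3]
tool_rot: [0.001, 0.098, 0.995, 0.0]
ft_force: [0.2, -0.6, -0.3]
gripper_width: 0.4
```

```bash
python3 st.py;python3 - <<'E'
from h import *
save('wrist','w4.png');save('top','t4.png')
E
```

```text
t 4.32 case [-45.2  71.6 287.3] F(case) [ 0.35 -0.51 -0.35] w 0.4
[[-1.0, 0.0, 0.001], [0.0, 1.0, 0.001], [-0.001, 0.001, -1.0]] [-0.49  0.13  0.31  1.86 -0.04  1.15  1.21]
```

View pics/w4.png

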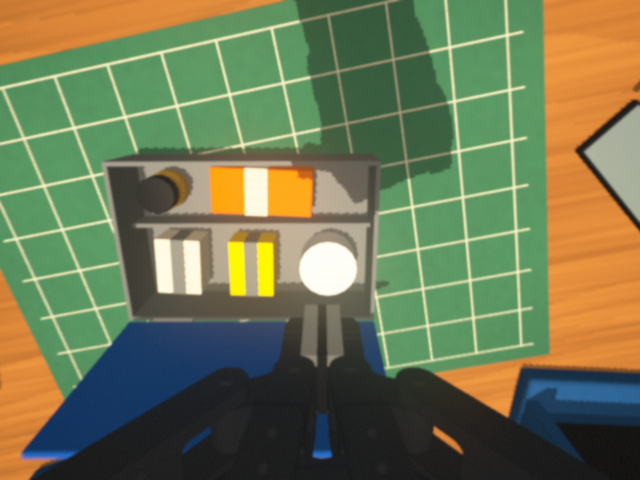

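All contents are in place: carton (262,190) flat, jar (163,190) standing. The lid's free edge triangulates to case x≈87, z≈226, so it is near upright. Cross over it.

{"method": "send_rows", "body": {
  "steps": [
    {"linear": [-22,-8,0],"delta_rot": [0,0,0],"fingers": 0},
    {"linear": [-22,-8,0],"delta_rot": [0,0,0],"fingers": 0},
    {"linear": [-22,-8,0],"delta_rot": [0,0,0],"fingers": 0},
    {"linear": [-22,-8,0],"delta_rot": [0,0,0],"fingers": 0},
    {"linear": [-22,-8,0],"delta_rot": [0,0,0],"fingers": 0},
    {"linear": [-22,-8,0],"delta_rot": [0,0,0],"fingers": 0},
    {"linear": [-22,-8,0],"delta_rot": [0,0,0],"fingers": 0},
    {"linear": [-22,-8,0],"delta_rot": [0,0,0],"fingers": 0}
  ]
}}

```text
t: 5.08
eef_pos: [652.2, -25.6, 287.3]
tool_rot: [-0.001, 0.098, 0.995, -0.0]
ft_force: [0.3, 0.1, -0.1]
gripper_width: -0.1
```

```bash
python3 st.py;python3 - <<'E'
from h import *
b=save('scene','s5.png')
cv2.imwrite('pics/c5.png',cv2.resize(b[90:290,200:400,::-1],(600,600)))
E
```

```text
t 5.08 case [131.5   7.  284.3] F(case) [ 0.24  0.11 -0.09] w -0.1
[[-1.0, 0.0, -0.001], [0.0, 1.0, -0.0], [0.001, -0.0, -1.0]] [-0.27  0.44  0.37  1.48 -0.16  1.25  1.5 ]
```

View pics/c5.png

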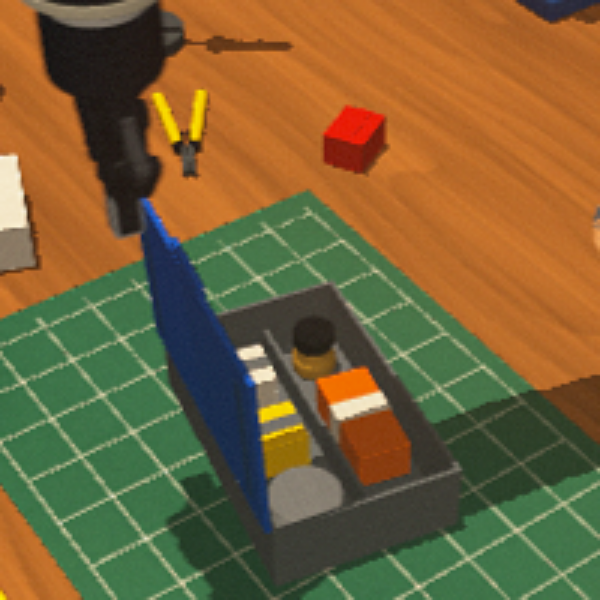

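{"method": "send_rows", "body": {
  "steps": [
    {"linear": [0,0,20],"delta_rot": [0,0,0],"fingers": 0},
    {"linear": [0,0,20],"delta_rot": [0,0,0],"fingers": 0},
    {"linear": [0,0,20],"delta_rot": [0,0,0],"fingers": 0},
    {"linear": [0,0,19],"delta_rot": [0,0,0],"fingers": 0},
    {"linear": [6,0,0],"delta_rot": [0,0,0],"fingers": 0},
    {"linear": [6,0,0],"delta_rot": [0,0,0],"fingers": 0},
    {"linear": [6,0,0],"delta_rot": [0,0,0],"fingers": 0},
    {"linear": [6,0,0],"delta_rot": [0,0,0],"fingers": 0}
  ]
}}

```text
t: 5.8
eef_pos: [627.7, -20.4, 210.6]
tool_rot: [0.001, 0.098, 0.995, 0.0]
ft_force: [0.2, -1.2, 0.1]
gripper_width: 0.3
```

```bash
python3 st.py;python3 - <<'E'
import numpy as np
h=11;rho=140
for th in np.arange(1.6,-0.01,-0.1):
    print(round(th,1), round(80-rho*np.cos(th)+6*np.sin(th)+h,0), round(65.5+rho*np.sin(th)+6*np.cos(th),0))
E
```

```text
t 5.8 case [106.4   7.4 207.6] F(case) [ 0.45 -1.08  0.07] w 0.3
[[-1.0, 0.001, 0.002], [0.001, 1.0, 0.0], [-0.002, 0.0, -1.0]] [-0.28  0.46  0.36  1.64 -0.18  1.07  1.5 ]
1.6 101.0 205.0
1.5 87.0 206.0
1.4 73.0 204.0
1.3 59.0 202.0
1.2 46.0 198.0
1.1 33.0 193.0
1.0 20.0 187.0
0.9 9.0 179.0
0.8 -2.0 170.0
0.7 -12.0 160.0
0.6 -21.0 150.0
0.5 -29.0 138.0
0.4 -36.0 126.0
0.3 -41.0 113.0
0.2 -45.0 99.0
0.1 -48.0 85.0
-0.0 -49.0 71.0
```

{"method": "send_rows", "body": {
  "steps": [
    {"linear": [7,0,0.5],"delta_rot": [0,0,0],"fingers": 0},
    {"linear": [7,0,0.5],"delta_rot": [0,0,0],"fingers": 0},
    {"linear": [7,0,0.5],"delta_rot": [0,0,0],"fingers": 0},
    {"linear": [7,0,1],"delta_rot": [0,0,0],"fingers": 0},
    {"linear": [7,0,1],"delta_rot": [0,0,0],"fingers": 0},
    {"linear": [7,0,1.5],"delta_rot": [0,0,0],"fingers": 0},
    {"linear": [7,0,2],"delta_rot": [0,0,0],"fingers": 0},
    {"linear": [6,0,2],"delta_rot": [0,0,0],"fingers": 0}
  ]
}}

```text
t: 6.47
eef_pos: [573.2, -9.7, 200.1]
tool_rot: [-0.0, 0.098, 0.995, -0.0]
ft_force: [1.4, -0.1, 0.6]
gripper_width: 0.2
```

```bash
python3 st.py;python3 - <<'E'
from h import *
b=save('scene','s6.png')
cv2.imwrite('pics/c6.png',cv2.resize(b[90:290,200:400,::-1],(600,600)))
E
```

```text
t 6.47 case [ 50.9   7.3 197.1] F(case) [1.38 0.13 0.6 ] w 0.2
[[-1.0, 0.001, -0.0], [0.001, 1.0, -0.0], [0.0, -0.0, -1.0]] [-0.32  0.37  0.36  1.79 -0.15  1.01  1.47]
```

View pics/c6.png

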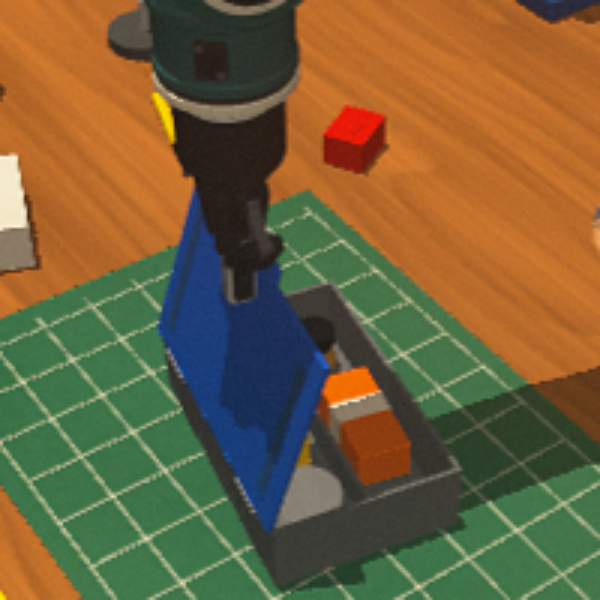

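The lid follows the finger. Continue along the arc.

{"method": "send_rows", "body": {
  "steps": [
    {"linear": [6.5,0,2],"delta_rot": [0,0,0],"fingers": 0},
    {"linear": [6.5,0,2],"delta_rot": [0,0,0],"fingers": 0},
    {"linear": [6,0,2.5],"delta_rot": [0,0,0],"fingers": 0},
    {"linear": [6,0,3],"delta_rot": [0,0,0],"fingers": 0},
    {"linear": [6,0,3],"delta_rot": [0,0,0],"fingers": 0},
    {"linear": [5.5,0,3.5],"delta_rot": [0,0,0],"fingers": 0},
    {"linear": [5.5,0,4],"delta_rot": [0,0,0],"fingers": 0},
    {"linear": [5.5,0,4.5],"delta_rot": [0,0,0],"fingers": 0}
  ]
}}

```text
t: 7.18
eef_pos: [526.9, -0.4, 175.5]
tool_rot: [0.0, 0.098, 0.995, -0.0]
ft_force: [-0.1, -0.4, 1.2]
gripper_width: -0.3
```

{"method": "send_rows", "body": {
  "steps": [
    {"linear": [5,0,5],"delta_rot": [0,0,0],"fingers": 0},
    {"linear": [5,0,5],"delta_rot": [0,0,0],"fingers": 0},
    {"linear": [5,0,5],"delta_rot": [0,0,0],"fingers": 0},
    {"linear": [4.5,0,5.5],"delta_rot": [0,0,0],"fingers": 0},
    {"linear": [4.5,0,5.5],"delta_rot": [0,0,0],"fingers": 0},
    {"linear": [4,0,6],"delta_rot": [0,0,0],"fingers": 0},
    {"linear": [4,0,6],"delta_rot": [0,0,0],"fingers": 0},
    {"linear": [3.5,0,6],"delta_rot": [0,0,0],"fingers": 0}
  ]
}}

```text
t: 7.85
eef_pos: [492.2, 6.3, 131.2]
tool_rot: [0.0, 0.098, 0.995, -0.0]
ft_force: [2.1, -0.6, 0.9]
gripper_width: -0.1
```

```bash
python3 st.py;python3 - <<'E'
from h import *
b=save('scene','s7.png')
cv2.imwrite('pics/c7.png',cv2.resize(b[90:290,200:400,::-1],(600,600)))
E
```

```text
t 7.85 case [-31.7   7.3 128.2] F(case) [ 2.21 -0.13  0.9 ] w -0.1
[[-1.0, 0.001, 0.0], [0.001, 1.0, -0.0], [-0.0, -0.0, -1.0]] [-0.36  0.33  0.34  2.04 -0.15  0.8   1.44]
```

View pics/c7.png

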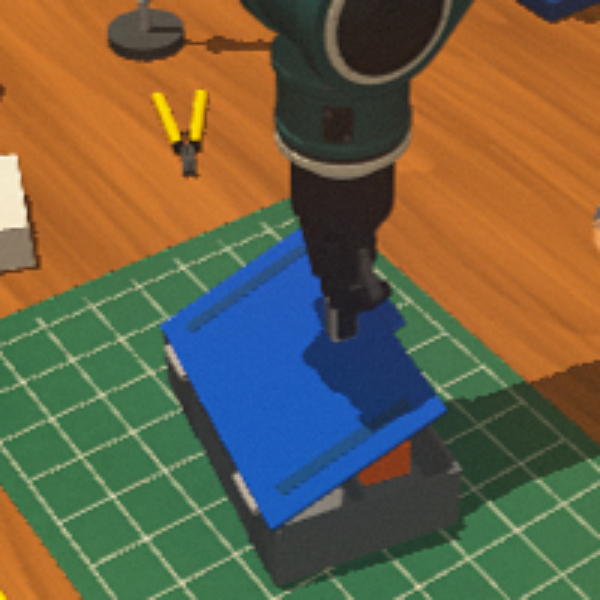

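{"method": "send_rows", "body": {
  "steps": [
    {"linear": [3.5,0,7],"delta_rot": [0,0,0],"fingers": 0},
    {"linear": [3,0,7],"delta_rot": [0,0,0],"fingers": 0},
    {"linear": [2.5,0,7],"delta_rot": [0,0,0],"fingers": 0},
    {"linear": [2,0,7],"delta_rot": [0,0,0],"fingers": 0},
    {"linear": [1.5,0,7],"delta_rot": [0,0,0],"fingers": 0},
    {"linear": [1,0,6],"delta_rot": [0,0,0],"fingers": 0},
    {"linear": [0.5,0,5],"delta_rot": [0,0,0],"fingers": 0},
    {"linear": [0,0,3],"delta_rot": [0,0,0],"fingers": 0}
  ]
}}

```text
t: 8.57
eef_pos: [478.6, 9.0, 82.0]
tool_rot: [-0.0, 0.098, 0.995, -0.0]
ft_force: [-0.4, 0.5, 0.3]
gripper_width: 0.2
```

```bash
python3 st.py
```

```text
t 8.57 case [-45.6   7.3  79. ] F(case) [-0.44  0.41  0.28] w 0.2
[[-1.0, 0.001, -0.001], [0.001, 1.0, -0.0], [0.001, -0.0, -1.0]] [-0.35  0.39  0.31  2.1  -0.19  0.68  1.46]
```

{"method": "send_rows", "body": {
  "steps": [
    {"linear": [0,0,2],"delta_rot": [0,0,0],"fingers": 0},
    {"linear": [0,0,2],"delta_rot": [0,0,0],"fingers": 0},
    {"linear": [0,0,1.5],"delta_rot": [0,0,0],"fingers": 0},
    {"linear": [0,0,1],"delta_rot": [0,0,0],"fingers": 0},
    {"linear": [0,0,0],"delta_rot": [0,0,0],"fingers": 0}
  ]
}}

```text
t: 8.98
eef_pos: [478.9, 9.0, 76.3]
tool_rot: [0.0, 0.098, 0.995, -0.0]
ft_force: [0.5, -0.3, 0.3]
gripper_width: -0.2
```

{"method": "send_rows", "body": {
  "steps": [
    {"linear": [0,0,1],"delta_rot": [0,0,0],"fingers": 0},
    {"linear": [0,0,0],"delta_rot": [0,0,0],"fingers": 0}
  ]
}}

```text
t: 9.15
eef_pos: [479.0, 9.0, 75.3]
tool_rot: [0.0, 0.098, 0.995, -0.0]
ft_force: [0.3, -0.6, -0.0]
gripper_width: 0.0
```

```bash
python3 st.py
```

```text
t 9.15 case [-45.2   7.4  72.3] F(case) [ 0.43 -0.53 -0.01] w 0.0
[[-1.0, 0.001, 0.0], [0.001, 1.0, -0.0], [-0.0, -0.0, -1.0]] [-0.35  0.4   0.31  2.1  -0.19  0.66  1.47]
```

{"method": "send_rows", "body": {
  "steps": [
    {"linear": [0,0,1],"delta_rot": [0,0,0],"fingers": 0},
    {"linear": [0,0,0],"delta_rot": [0,0,0],"fingers": 0}
  ]
}}

```text
t: 9.32
eef_pos: [479.0, 9.0, 74.5]
tool_rot: [0.0, 0.098, 0.995, 0.0]
ft_force: [-2.2, -0.4, 6.2]
gripper_width: 0.0
```

{"method": "send_rows", "body": {
  "steps": [
    {"linear": [0,0,0.5],"delta_rot": [0,0,0],"fingers": 0},
    {"linear": [0,0,0],"delta_rot": [0,0,0],"fingers": 0}
  ]
}}

```text
t: 9.48
eef_pos: [479.1, 9.0, 74.4]
tool_rot: [0.0, 0.098, 0.995, 0.0]
ft_force: [-5.5, 0.5, 15.2]
gripper_width: 0.2
```

```bash
python3 st.py;python3 - <<'E'
from h import *
b=save('scene','s8.png')
cv2.imwrite('pics/c8.png',cv2.resize(b[150:290,230:370,::-1],(600,600)))
E
```

```text
t 9.48 case [-45.1   7.4  71.4] F(case) [-5.5  -0.55 15.17] w 0.2
[[-1.0, 0.001, 0.0], [0.001, 1.0, 0.0], [-0.0, 0.0, -1.0]] [-0.34  0.4   0.31  2.1  -0.2   0.66  1.47]
```

View pics/c8.png

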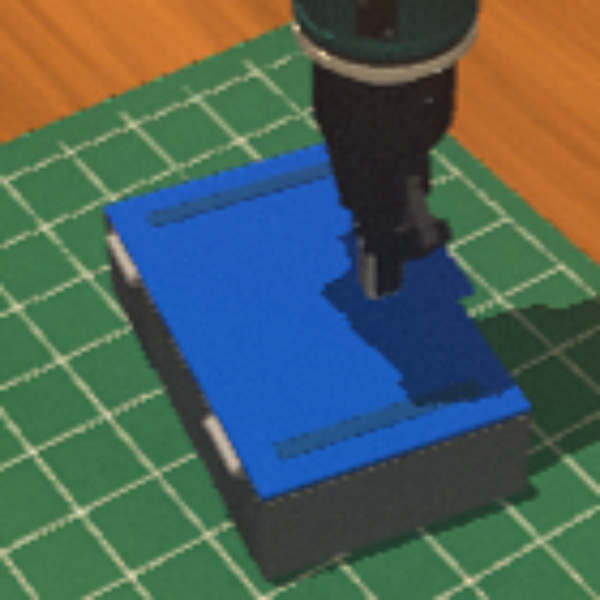

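Firm contact at z=74.4, where 74.5 is expected for a closed lid. The force rises to 15 N, so the lid is on the rim. Retreat straight up and check.

{"method": "send_rows", "body": {
  "steps": [
    {"linear": [0,0,-2],"delta_rot": [0,0,0],"fingers": 0},
    {"linear": [0,0,-10],"delta_rot": [0,0,0],"fingers": 0},
    {"linear": [0,0,-25],"delta_rot": [0,0,0],"fingers": 0},
    {"linear": [0,0,-25],"delta_rot": [0,0,0],"fingers": 0},
    {"linear": [0,0,-25],"delta_rot": [0,0,0],"fingers": 0},
    {"linear": [0,0,-25],"delta_rot": [0,0,0],"fingers": 0},
    {"linear": [0,0,-25],"delta_rot": [0,0,0],"fingers": 0},
    {"linear": [0,0,0],"delta_rot": [0,0,0],"fingers": 0}
  ]
}}

```text
t: 10.2
eef_pos: [480.7, 8.9, 215.6]
tool_rot: [0.003, 0.098, 0.995, 0.001]
ft_force: [0.8, -0.4, 1.9]
gripper_width: -0.1
```

```bash
python3 st.py;python3 - <<'E'
from h import *
b=save('scene','s9.png');w=save('wrist','w9.png');save('top','t9.png')
cv2.imwrite('pics/c9.png',np.hstack([cv2.resize(b[150:290,240:370,::-1],(400,430)),cv2.resize(w[:,:,::-1],(400,300),interpolation=cv2.INTER_AREA).copy() if 0 else cv2.copyMakeBorder(cv2.resize(w[:,:,::-1],(400,300)),0,130,0,0,cv2.BORDER_CONSTANT)]))
E
```

```text
t 10.2 case [-43.5   7.7 212.6] F(case) [ 0.91 -0.27  1.86] w -0.1
[[-1.0, 0.001, 0.006], [0.001, 1.0, 0.002], [-0.006, 0.002, -1.0]] [-0.41  0.18  0.37  1.99 -0.08  0.98  1.37]
```

View pics/c9.png

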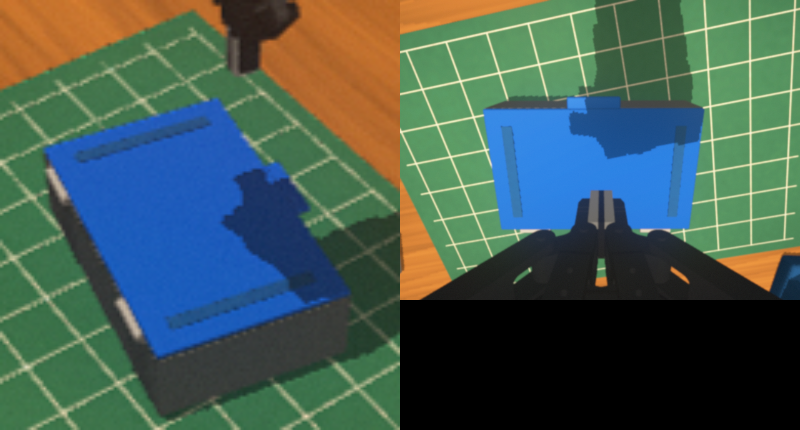

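View pics/t9.png

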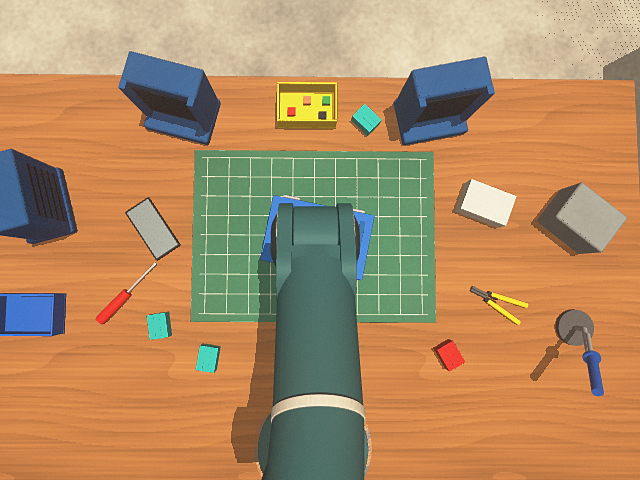

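The lid sits flat in the scene view with no gap along the +y side, and the bystanders are unchanged. I'll check the height of its front edge, and the jar's last-seen pose before closing, in numbers.

Run:
```python
from h import *
S=cam('scene');W=wcam(r.state())
w=cv2.imread('pics/w9.png');s=cv2.imread('pics/s9.png')
def corners(im,roi):
    x0,y0,x1,y1=roi;h=cv2.cvtColor(im,cv2.COLOR_BGR2HSV);m=cv2.inRange(h,(100,120,40),(125,255,255));k=np.zeros_like(m);k[y0:y1,x0:x1]=m[y0:y1,x0:x1]
    c=max(cv2.findContours(k,0,1)[0],key=cv2.contourArea).reshape(-1,2);return c
cs=corners(s,(240,150,370,290));cw=corners(w,(100,140,500,385))
a=-0.195;ca,sa=np.cos(a),np.sin(a)
def world(p): return np.array([521.9+ca*p[0]-sa*p[1],-7+sa*p[0]+ca*p[1],3+p[2]])
for nm,y in(('+y',125),('-y',-125)):
    # nearest contour pixel to the predicted corner in each view
    E=world((-80,y,71.5)); o=[]
    for c,cc in((S,cs),(W,cw)):
        p=proj(c,E);d=np.linalg.norm(cc-p,axis=1);o.append(cc[d.argmin()]);print(nm,p.round(1),cc[d.argmin()],d.min().round(1))
    X,e=tri([ray(S,o[0]),ray(W,o[1])]);print(tocase(X).round(1),np.round(e,1))
```

```text
+y [352.4 244.8] [353 245] 0.6
+y [491.  182.1] [485 182] 6.0
[-81.  122.9  68.4] [1.6 1.6]
-y [309.1 181.5] [309 182] 0.5
-y [133.3 182.4] [134 182] 0.8
[ -79.9 -125.5   69.3] [0. 0.]
```

```bash
python3 -c "
from station import r
print(r.finish_job())"
```

```text
the job is handed in; nothing more can be done
None
```

The carton lies flat in the case, the blue lid is closed on the rim, and the job is handed in at about 10.5 s of the 48 s allowed. I tipped the carton by pushing near its top toward the jar with closed fingers, then swung the lid down from behind and pressed it onto the rim.

**Last checks:**
- **Carton and contents:** the views before the lid closed showed the carton flat in the front lane, the jar upright, and the tin and packs in place. I could not see inside after closing.
- **Lid contact:** firm contact came at z = 74.4 mm, where a closed lid should be at 74.5 mm. The force rose to about 15 N.
- **Lid after retreat:** with the arm clear, no gap shows between lid and rim. In the scene camera the front corners match the closed position within 1 pixel.
- **Bystanders:** the pliers, driver, white box and phone look unmoved in the top view.

**Disagreements:** triangulating the lid's front corners gave them 2–3 mm lower than expected. One wrist-camera corner was 6 pixels off its predicted place. I judged the heights close enough to the roughly 2 mm calibration. The wrist pixel was not explained, though the arm's shadow lies near that corner.

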